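# Repack the caliper tray: spare battery under the caliper

## Robot

A 6-joint arm with a two-finger parallel gripper is mounted at the origin on a cart in front of the work surface, level with it; the furniture and walls round the work are solid. World frame = base frame: x ahead of the robot, y to its left, z up, the work surface at z = 0. Lengths are in m, angles in rad, forces in N, time in s.
With the tool pointing down it reaches from about 0.35 to 0.875 m from the base axis. Payload 15.5 kg.
Tool frame: the origin (TCP) lies at the very end of the fingers, on their centre line; the grasp point (between the pads) lies 19 mm behind it; z points along the fingers, y is the line along which they close (so a half turn about z gives the same grasp; the last joint's range is limited). The gripper opens to 85 mm and grips with 20 to 120 N. Pads are 22 mm wide; open, the fingers measure 114 mm over their backs; the gripper's body (76 mm by 85 mm) begins 54 mm behind the grasp point. The pads swing forward as they close: fully open they stand 13 mm farther back than shut.
Start: joints at [1.254, 0.494, 1.345, -0, 1.302, -0.096], TCP at [0.137, 0.61, 0.231] pointing down, gripper open.
Joint ranges: [-2.91, 2.91], [-0.82, 2.16], [0.22, 2.67], [-1.22, 4.37], [0.12, 2.79], [-3.08, 3.08]. Speed limits (rad/s): [1.89, 1.89, 2.57, 3.01, 3.01, 3.01].

## Interface

Orientations are given as a unit quaternion [w, x, y, z].
In Python, from workcell import manip, cams, ticket, models gives the robot as it stands. The module is installed in compiled form; this text tells all that it offers.
- The arm moves only by the shell command python3 -m handwheel 'ROWS' [OPENING] [FORCE]. ROWS is JSON, a list of rows, each a list of 4 numbers: the shift along the tool's x, y, z in mm, then the turn about the tool's z in rad. In form: [[dx, dy, dz, turn], ...]. A call has exactly 8 rows; each row shifts and turns the commanded pose from where the row before left it, along the tool's axes as they then stand; what a row does not reach is not made up. A row lasts 1/10 s, in which the tool goes at most 50 mm and 8.59 degrees, less where a joint would pass 70% of its speed; a pose out of reach is approached as far as the arm can. A call is refused whole if a number of a shift passes 50 or a number of a turn 0.15, either way. A call with a gripper value outside its range is refused whole. OPENING is the finger opening in mm, from 0 to 85.4, set as the call begins (- or left out, the last holds). The fingers move at their own pace and stop on an object; FORCE is the grip in N (left out, the last holds). Time passes only in rows, so rows that do not move let the fingers close, or fill a call up. It gives the time, the measured TCP pose, the force, the opening and the grip force at its end, in the units of the state.
- manip.get_obs(): the state, without advancing time (a new reading comes with each control period).
- cams.snapshot(name): name is "side" or "top" or "wrist"; returns a dict with "img" (420x560x3 uint8, red, green, blue), "fx", "fy", "cx", "cy" (pixels), "k1" (the pictures are not rectified: a ray, as slopes to the right and down, at radius r is drawn at 1 + k1 r^2 times it, then the intrinsics apply), "R" (3x3) and "t" (3): a world point X has camera coordinates R X + t; the wrist camera has in their place "tool_from_camera" (4x4, takes a point from camera to tool coordinates, whose origin is the TCP and whose axes are the flange's). Camera axes: x right, y down, z forward; pixel columns grow to the right and rows downward; lengths in m; the calibration is good to about 2 mm. A picture is of the moment at which its call begins: read the wrist's pose just before it. There is no depth.
- ticket.sign_off(): hands the job in; it is judged then, once.
Trained networks look in the newest picture that a camera, given by its name, has taken for a name from the list of things; names that differ only in an ending like _2 or _b are one class to them, and where a whole thing is asked for, a point or a joint stands for the part that bears it (a point fixed in the world has none). Each returns a list of dicts, best first, with "p" (0 to 1); they miss things now and then, are a little off and sometimes report something else, mostly with a low value. They report only what shows in the picture. A call takes as long as a camera call. They do not tell look-alikes from the thing itself.
- models.regions_of(camera, thing): "pixels" (420x560 bool, what is visible of it) and "box" ([centre column, centre row, width, height] as shares, 0 to 1, of the picture: columns of its width, rows of its height, round what is visible of it).
- models.spot_point(camera, thing): "centre" ([column, row] as shares, 0 to 1, of the picture: columns of its width, rows of its height: a listed point, or the origin of a listed thing).
The state is a dict: "t": time; "joints": joint angles; "joint_velocities": joint speeds; "joint_torque": joint torques, N m; "eef_pos": TCP position; "tool_rot": TCP orientation; "wrist_force": force on the tool from outside, world axes, zero at the start; "moment": the same for the moment, N m; "opening": opening from 0.0 (shut) to 1.0 (fully open); "grasp_force": force on a finger pad.
Only numpy, scipy, OpenCV 4.12 (cv2) and the standard library are available. Lean on these libraries where they do the work, as an engineer would, in place of code of your own. Each camera call takes 0.05 s, during which the arm holds its last target. There are 200 camera calls.

## Task

Repack the foam tray of the digital caliper: first lay the spare battery with the red sleeve lengthwise into the yellow-bottomed well in the tray's floor, then lay the caliper flat into its outline on top of it, display up and jaws in the wide end, and let go. The caliper is a precision instrument: hold it with a light grip and set it down gently, without dropping it or pressing it down. Leave the green battery, the screw jar and the screwdriver where they are.

Things in the scene. Friction and masses are not known exactly. Their poses are not given: they have to be found in the camera images.
- kit_tray: Foam caliper tray, fixed, 104 x 264 mm. Frame: origin on the bench plane, z up, y along the tray to its jaw end (roughly towards the robot); it spans x -51..53, y -132..132 mm. Yellow base up to z 5; grey layer up to z 23, the floor for the caliper; black rim blocks up to z 33 round its outline, 5 to 8 mm free. Caliper seated: its frame is the tray's, 23 mm higher.
- battery_well (a point): Centre of the battery well's yellow floor (tray frame 15, 57, 5 mm): 24 mm along tray x, 56 along y, 18 deep below the grey floor. The battery lies in it along tray y, wholly below the grey floor. A finger channel 38 mm wide (tray y 38..76), as deep, crosses it and the whole tray along x, open at both sides: fingers may go down and open there.
- seat_housing (a point): Point of the tray's grey floor (tray frame 15, 57, 23 mm) on which point caliper_housing comes to lie, straight above the battery well. Axes as the tray.
- seat_tail (a point): Point (tray frame 15, -110, 29 mm) where point caliper_tail comes to lie, in the narrow slot, 28 mm wide, for the beam.
- caliper: Digital caliper on the bench, display up, 64 x 230 x 15 mm, 0.15 kg. Origin at the underside, mid outline; z up, y along the beam to the jaws. Black housing x -2..32, y 21..93, z 0..14 mm; beam x 7..23, y -115..110, z 4..8; jaws y 87..115, out to x -32; thumb wheel at x -7, y 27. Grip it with at most 25 N; press it on the tray with at most 25 N; no drop over 8 mm.
- caliper_housing (a point): Centre of the underside of the caliper's black display housing (caliper frame 15, 57, 0 mm), the place to grip: across its 34 mm width, along caliper x. Axes as the caliper.
- caliper_tail (a point): Middle of the beam near its free end (caliper frame 15, -110, 6 mm).
- battery_red: Spare battery, red sleeve with white end, 15 x 50 x 15 mm, 23 g. Origin at its centre, y along its length; lies on the bench, does not roll.
- battery_green: Battery of the same size with a green sleeve; stays where it is.
- screw_jar: White screw jar, 64 mm in diameter, 66 mm high, beyond the work; stays. Origin under its centre.
- screwdriver: Orange-handled screwdriver, 24 x 167 x 26 mm, lying beyond the caliper; stays. Origin in its middle.
Not all that is in view belongs to the job. Of the things that look like the battery_red, take the one that is farthest from the robot's base at the start.

How it is judged:
On the way:
1. the red battery lies let go in the well, before the caliper is on the tray (horizontal distance between battery_red and battery_well below 0.009 m and z of battery_red in the frame of battery_well below 0.01 m and angle between the y axis of battery_red and the y axis of kit_tray, either way round below 0.35 rad and contact force between battery_red and the fingers below 0.1 N and contact force between caliper and kit_tray below 0.01 N), for 0.2 s.
At the end, for the whole second after the job is handed in: Red battery lying along the well, centre within 9 mm of its middle and at most 10 mm above its floor; caliper let go and at rest on top, flat within 0.05 rad, housing within 3 mm in height and 12 mm sideways of its seat, beam end within 14 mm of its place (horizontal distance between battery_red and battery_well below 0.009 m and z of battery_red in the frame of battery_well below 0.01 m and angle between the y axis of battery_red and the y axis of kit_tray, either way round below 0.35 rad and horizontal distance between caliper_housing and seat_housing below 0.012 m and horizontal distance between caliper_tail and seat_tail below 0.014 m and z of caliper_housing in the frame of seat_housing between -0.003 and 0.003 m and angle between caliper's own z axis and vertical below 0.05 rad and linear speed of caliper below 0.02 m/s); the robot touches nothing.
It fails at once if caliper squeezed with more than about 25 N of grip (60 N summed over both fingers) (contact force between caliper and the fingers above 60 N).
It fails at once if caliper dropped from more than about 8 mm (falls faster than 0.4 m/s out of the fingers) (linear speed of caliper above 0.4 m/s and contact force between caliper and the fingers below 0.1 N).
It fails at once if caliper pressed or knocked onto the tray with more than 25 N (contact force between caliper and kit_tray above 25 N).
It fails at once if green battery, screw jar or screwdriver moved by more than 30 mm (distance of any of battery_green, screw_jar, screwdriver from where it was at the start of the episode above 0.03 m).
It also fails if it takes over 64 s, if anything falls off the work surface, if the arm or the gripper's body presses on something with over 40 N, if the wrist force passes 120 N, or if a joint passes its speed limit or range.

## Working session

There is one attempt and no reset: what is moved stays moved. The work goes in short steps, Python scripts to look and compute and a shell command to move; the robot and the scene stay as the last step left them, time stands still between calls to the robot, and variables do not carry over. Pictures are saved under pics/ and viewed, at most 12 in all, crops included, and the job is handed in when it is done.

```bash
mkdir -p pics; cat > h.py <<'E'
import numpy as np, cv2
from scipy.spatial.transform import Rotation as Ro
from workcell import manip, cams, ticket, models
def pose(o=None):
    o=o or manip.get_obs(); q=o['tool_rot']; return Ro.from_quat([q[1],q[2],q[3],q[0]]).as_matrix(), np.array(o['eef_pos'])
def snap(n):
    Rt,p=pose(); s=cams.snapshot(n)
    if 'R' in s: s['Rw']=np.array(s['R']).T; s['c']=-s['Rw']@np.array(s['t'])
    else:
        T=np.array(s['tool_from_camera']); s['Rw']=Rt@T[:3,:3]; s['c']=Rt@T[:3,3]+p
    return s
def ray(s,u,v):
    d=np.array([(u-s['cx'])/s['fx'],(v-s['cy'])/s['fy']]); x=d.copy()
    for _ in range(20): x=d/(1+s['k1']*(x@x))
    r=s['Rw']@np.array([x[0],x[1],1]); return s['c'],r/np.linalg.norm(r)
def onz(s,u,v,z):
    c,r=ray(s,u,v); return c+r*(z-c[2])/r[2]
def tri(rays):
    A=np.zeros((3,3));b=np.zeros(3)
    for c,r in rays:
        P=np.eye(3)-np.outer(r,r);A+=P;b+=P@c
    return np.linalg.solve(A,b)
def px(d): return d['centre'][0]*560,d['centre'][1]*420
def proj(s,X):
    x=s['Rw'].T@(np.array(X)-s['c']); a=x[:2]/x[2]; a=a*(1+s['k1']*(a@a)); return a*[s['fx'],s['fy']]+[s['cx'],s['cy']]
def axis(s,m,z):
    "world centre, long-axis angle of mask at height z"
    v,u=np.nonzero(m); i=np.random.default_rng(0).choice(len(u),min(len(u),400),False)
    P=np.array([onz(s,a,b,z)[:2] for a,b in zip(u[i],v[i])]); c=P.mean(0); w,V=np.linalg.eigh(np.cov((P-c).T)); return c,np.arctan2(V[1,1],V[0,1]),np.sqrt(w)
E
python3 - <<'E'
from h import *
S={}
np.set_printoptions(precision=4,suppress=True)
print(pose())
for n in ['top','side','wrist']:
    S[n]=s=snap(n); cv2.imwrite(f'pics/{n}0.png',s['img'][:,:,::-1])
    print(n,s['c'],s['Rw'][:,2])
    for t in ['kit_tray','battery_well','seat_housing','seat_tail','caliper','caliper_housing','caliper_tail','battery_red','battery_green','screw_jar','screwdriver']:
        for d in models.spot_point(n,t)[:4]: 
            if d['p']>.2: print('  ',t,round(d['p'],2),np.round(px(d)),onz(s,*px(d),.01))
E
cd pics; python3 -c "
import cv2,numpy as np
a=[cv2.imread(f'{n}0.png') for n in ['top','side']]
cv2.imwrite('both.png',np.hstack([cv2.resize(x,(400,300)) for x in a]))"
```

```text
(array([[-0.9757,  0.219 , -0.0004],
       [ 0.219 ,  0.9757, -0.0012],
       [ 0.0001, -0.0012, -1.    ]]), array([0.1368, 0.6095, 0.2307]))
top [0.4632 0.172  0.8914] [ 0.14   -0.005  -0.9901]
   kit_tray 0.67 [388. 213.] [ 0.5871 -0.0856  0.01  ]
   battery_well 0.8 [412. 216.] [ 0.5795 -0.142   0.01  ]
   seat_housing 0.63 [411. 212.] [ 0.5887 -0.1399  0.01  ]
   seat_housing 0.58 [409. 216.] [ 0.5789 -0.1362  0.01  ]
   seat_tail 0.79 [343. 222.] [0.5653 0.0184 0.01  ]
   caliper 0.9 [193. 240.] [0.5228 0.3575 0.01  ]
   caliper_tail 0.98 [148. 249.] [0.5026 0.4607 0.01  ]
   battery_red 0.5 [285. 263.] [0.4712 0.1508 0.01  ]
   battery_red 0.42 [285. 304.] [0.382 0.15  0.01 ]
   battery_red 0.28 [234. 144.] [0.7471 0.2692 0.01  ]
   battery_green 0.47 [279. 208.] [0.5969 0.1649 0.01  ]
   screw_jar 0.87 [316. 130.] [0.7835 0.0771 0.01  ]
   screwdriver 0.89 [235. 144.] [0.7488 0.2687 0.01  ]
side [0.2384 0.92   0.3865] [ 0.3755 -0.8446 -0.3818]
   kit_tray 0.56 [316. 193.] [ 0.5751 -0.0708  0.01  ]
   battery_well 0.73 [183. 239.] [0.7451 0.2871 0.01  ]
   battery_well 0.58 [322. 186.] [ 0.5773 -0.133   0.01  ]
   seat_housing 0.95 [325. 179.] [ 0.5926 -0.2004  0.01  ]
   seat_tail 0.67 [307. 201.] [ 0.5777 -0.0121  0.01  ]
   seat_tail 0.58 [261. 280.] [0.5214 0.3745 0.01  ]
   caliper 0.57 [263. 279.] [0.5191 0.3704 0.01  ]
   caliper_housing 0.6 [275. 263.] [0.5216 0.3122 0.01  ]
   caliper_tail 0.74 [251. 312.] [0.4945 0.4637 0.01  ]
   battery_red 0.48 [325. 236.] [0.4724 0.1692 0.01  ]
   battery_red 0.41 [371. 236.] [0.3831 0.1359 0.01  ]
   battery_red 0.27 [250. 311.] [0.4967 0.4614 0.01  ]
   battery_green 0.59 [272. 224.] [0.6003 0.1545 0.01  ]
   screw_jar 0.88 [221. 206.] [0.7673 0.0941 0.01  ]
   screwdriver 0.82 [183. 240.] [0.7408 0.2921 0.01  ]
wrist [0.0578 0.6277 0.3732] [ 0.306  -0.0696 -0.9495]
```

View pics/top0.png

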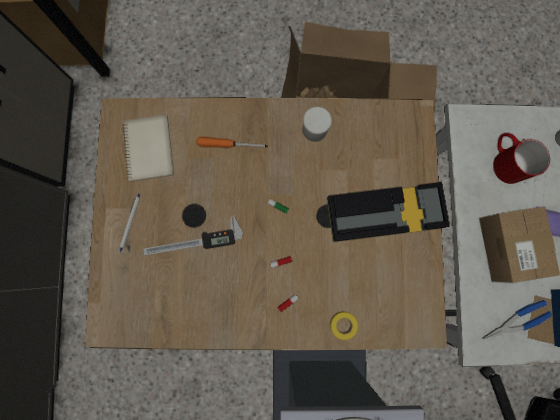

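View pics/side0.png

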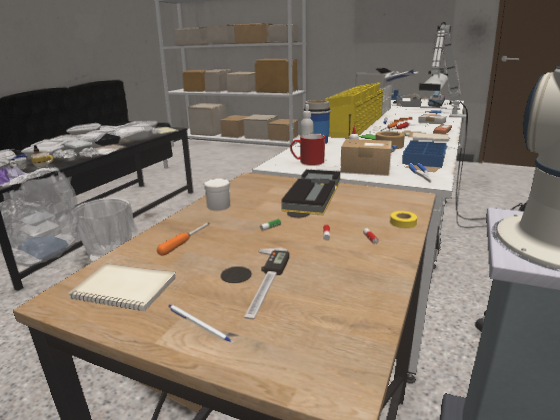

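Top view: the red batteries are at (282,262), world about (0.47,0.15), and (288,303), world about (0.38,0.15). The green one is at (279,206), the caliper spans (145–240,240), and the tray spans (330–447,210) with its wide end on the right. The battery meant is the one at (282,262): it is farther from the base (0.49 m against 0.41 m). I'll confirm that in a crop.

```bash
cat >> h.py <<'E'
def plan(X,ang,step=40,tstep=.14,n=None):
    "rows to TCP X with tool y along world angle ang (mod pi), split in equal world steps"
    Rt,p=pose(); a0=np.arctan2(Rt[1,1],Rt[0,1]); d=-(ang-a0); d=(d+np.pi/2)%np.pi-np.pi/2
    D=(np.array(X)-p)*1000; k=n or int(np.ceil(max(np.linalg.norm(D)/step,abs(d)/tstep,1)))
    k=n or -(-k//8)*8
    print('pose',p.round(4),'yang',round(a0,3),'turn',round(d,3),'D',D.round(1))
    for i in range(k):
        c,s=np.cos(d*i/k),np.sin(d*i/k); R=Rt@np.array([[c,-s,0],[s,c,0],[0,0,1]])
        v=R.T@D/k; print([*[float(round(q,1)) for q in v],round(float(d/k),4)],end=', ' if (i+1)%8 else '\n')
    print()
E
python3 - <<'E'
from h import *
s=snap('top'); im=s['img'][:,:,::-1]
cv2.imwrite('pics/crop1.png',cv2.resize(im[190:320,250:350],None,fx=4.5,fy=4.5,interpolation=cv2.INTER_CUBIC))
for t in ['battery_red','caliper','kit_tray']:
    for d in models.regions_of('top',t)[:3]: print(t,round(d['p'],2),d['box'],axis(s,d['pixels'],.008))
plan([.471,.151,.20],-.1)
E
```

```text
battery_red 0.71 [0.5162, 0.7196, 0.0355, 0.0398] (array([0.38414447, 0.14387262]), np.float64(2.20191773216082), array([0.00398043, 0.01322745]))
battery_red 0.69 [0.5029, 0.6302, 0.0354, 0.021] (array([0.47526778, 0.16007742]), np.float64(1.898266153956788), array([0.00415313, 0.01371796]))
caliper 0.96 [0.3448, 0.564, 0.1736, 0.0971] (array([0.52297154, 0.33642104]), np.float64(1.811325221254675), array([0.01112526, 0.0632074 ]))
kit_tray 0.7 [0.6952, 0.5055, 0.2157, 0.1414] (array([ 0.58863775, -0.08351704]), np.float64(1.6823986721800115), array([0.03154466, 0.07879163]))
pose [0.1369 0.6098 0.2313] yang 1.35 turn 1.45 D [ 334.1 -458.8  -31.3]
[-26.7, -23.4, 2.0, 0.0906], [-28.7, -20.9, 2.0, 0.0906], [-30.4, -18.2, 2.0, 0.0906], [-32.0, -15.4, 2.0, 0.0906], [-33.2, -12.4, 2.0, 0.0906], [-34.2, -9.4, 2.0, 0.0906], [-34.9, -6.2, 2.0, 0.0906], [-35.3, -3.1, 2.0, 0.0906]
[-35.5, 0.2, 2.0, 0.0906], [-35.3, 3.4, 2.0, 0.0906], [-34.9, 6.5, 2.0, 0.0906], [-34.1, 9.7, 2.0, 0.0906], [-33.1, 12.7, 2.0, 0.0906], [-31.8, 15.7, 2.0, 0.0906], [-30.3, 18.5, 2.0, 0.0906], [-28.5, 21.2, 2.0, 0.0906]
```

View pics/crop1.png

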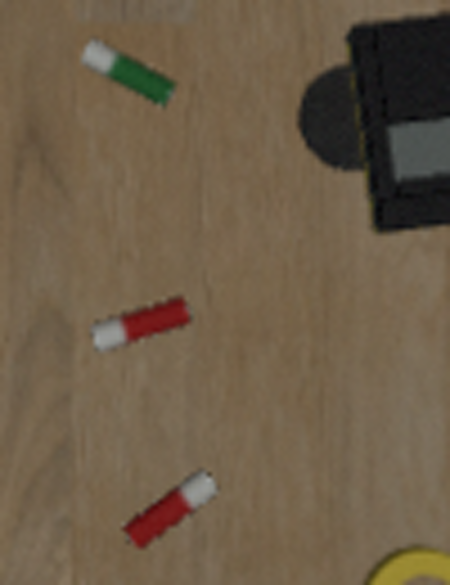

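The crop shows two identical red batteries with white ends, at crop (141,323) and (170,510), and a green one at (128,72). The upper red one, the farthest from the base, is the target. Now I'll move over it.

```bash
python3 - <<'E'
from h import *
plan([.475,.158,.19],.33)
E
```

```text
pose [0.1369 0.6098 0.2313] yang 1.35 turn 1.02 D [ 338.1 -451.8  -41.3]
[-26.8, -22.9, 2.6, 0.0637], [-28.2, -21.2, 2.6, 0.0637], [-29.5, -19.3, 2.6, 0.0637], [-30.7, -17.4, 2.6, 0.0637], [-31.7, -15.4, 2.6, 0.0637], [-32.6, -13.4, 2.6, 0.0637], [-33.4, -11.3, 2.6, 0.0637], [-34.1, -9.1, 2.6, 0.0637]
[-34.6, -6.9, 2.6, 0.0637], [-35.0, -4.7, 2.6, 0.0637], [-35.2, -2.5, 2.6, 0.0637], [-35.3, -0.2, 2.6, 0.0637], [-35.2, 2.0, 2.6, 0.0637], [-35.0, 4.3, 2.6, 0.0637], [-34.7, 6.5, 2.6, 0.0637], [-34.2, 8.7, 2.6, 0.0637]
```

```bash
python3 -m handwheel '[[-27,-23,3,0.064],[-28,-21,3,0.064],[-29,-19,3,0.064],[-31,-17,3,0.064],[-32,-15,3,0.064],[-33,-13,2,0.064],[-33,-11,2,0.064],[-34,-9,2,0.064]]' 60 20 && python3 -m handwheel '[[-35,-7,3,0.064],[-35,-5,3,0.064],[-35,-2,3,0.064],[-35,0,3,0.064],[-35,2,3,0.064],[-35,4,2,0.064],[-35,6,2,0.064],[-34,9,2,0.064]]' 60 20
python3 - <<'E'
from h import *
np.set_printoptions(precision=4,suppress=True)
w=snap('wrist'); t=snap('top'); print(pose(),w['c'])
cv2.imwrite('pics/w1.png',w['img'][:,:,::-1])
for d in models.regions_of('wrist','battery_red'): print(round(d['p'],2),d['box'],axis(w,d['pixels'],.0075))
sp={n:[px(d) for d in models.spot_point(n,'battery_red')[:4]] for n in ['wrist','top']}; print(sp)
for a in sp['wrist']:
  print(onz(w,*a,.0075))
  for b in sp['top']: 
    A=ray(w,*a);B=ray(t,*b);X=tri([A,B]); g=np.abs(np.linalg.norm(np.cross(X-A[0],A[1])))
    if g<.01: print(X,g)
E
```

```text
t: 2.8
eef_pos: [0.3074, 0.3844, 0.2103]
tool_rot: [0.0, 0.359, 0.933, 0.0]
wrist_force: [1.4, 0.2, -0.4]
opening: 0.703
grasp_force: 0.0
t: 3.6
eef_pos: [0.4757, 0.1579, 0.1893]
tool_rot: [0.0, 0.584, 0.812, 0.0]
wrist_force: [-0.2, 0.1, -0.3]
opening: 0.702
grasp_force: 0.0
(array([[-0.3151,  0.9491,  0.0014],
       [ 0.9491,  0.3151, -0.0004],
       [-0.0008,  0.0012, -1.    ]]), array([0.4774, 0.1565, 0.1892])) [0.4499 0.2348 0.3313]
0.58 [0.3205, 0.4033, 0.0482, 0.1319] (array([0.3826, 0.1425]), np.float64(2.1828061221958315), array([0.0045, 0.0143]))
{'wrist': [(282.12800000000004, 186.606), (185.472, 164.22)], 'top': [(312.704, 130.70399999999998)]}
[0.4779 0.1568 0.0075]
[0.3861 0.1485 0.0075]
```

View pics/w1.png

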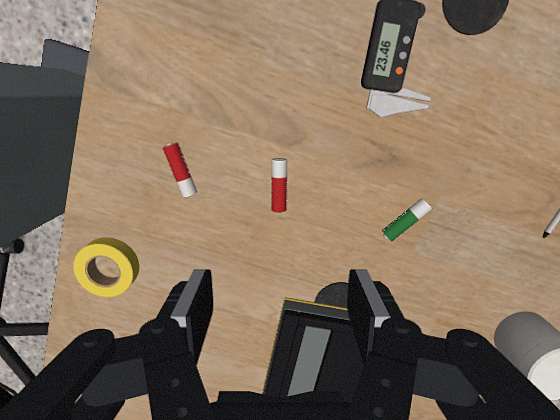

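Wrist view: the target battery stands upright at (279,158–212), the other red one is at (179,169), and green is at (408,220).

```bash
python3 - <<'E'
from h import *
w=snap('wrist')
a,b=onz(w,279,158,.01),onz(w,279.5,212,.01); m=(a+b)/2; print(a,b,m,np.linalg.norm(a-b))
ang=np.arctan2(*(a-b)[1::-1])-np.pi/2; print(ang)
plan([m[0],m[1],.004],ang,n=8)
E
```

```text
[0.4651378  0.18338413 0.01      ] [0.48227446 0.13431132 0.01      ] [0.47370613 0.15884772 0.01      ] 0.0519789019824252
0.3359697644721664
pose [0.4744 0.1597 0.1893] yang 0.327 turn -0.009 D [  -0.7   -0.8 -185.3]
[-0.1, -0.1, 23.2, -0.0011], [-0.1, -0.1, 23.2, -0.0011], [-0.1, -0.1, 23.2, -0.0011], [-0.1, -0.1, 23.2, -0.0011], [-0.1, -0.1, 23.2, -0.0011], [-0.1, -0.1, 23.2, -0.0011], [-0.1, -0.1, 23.2, -0.0011], [-0.1, -0.1, 23.2, -0.0011]
```

```bash
python3 -m handwheel '[[0,0,40,-0.005],[-1,-1,40,-0.005],[0,0,40,0],[0,0,30,0],[0,0,20,0],[0,0,10,0],[0,0,5,0],[0,0,0,0]]' 60 20 && python3 -m handwheel '[[0,0,0,0],[0,0,0,0],[0,0,0,0],[0,0,0,0],[0,0,0,0],[0,0,0,0],[0,0,0,0],[0,0,0,0]]' 0 30
```

```text
t: 4.7
eef_pos: [0.4743, 0.1584, 0.0045]
tool_rot: [0.0, 0.579, 0.816, 0.0]
wrist_force: [-0.0, -0.1, 0.3]
opening: 0.698
grasp_force: 0.0
t: 5.5
eef_pos: [0.4747, 0.158, 0.005]
tool_rot: [0.0, 0.579, 0.815, 0.0]
wrist_force: [-1.3, 0.2, 10.3]
opening: 0.159
grasp_force: 31.5
```

```bash
python3 -m handwheel '[[0,0,-10,0],[0,0,-25,0],[0,0,-35,0],[0,0,-40,0],[0,0,-40,0],[0,0,-20,0],[0,0,0,0],[0,0,0,0]]'
python3 - <<'E'
from h import *
plan([.575,-.06,.2],.11,n=8)
E
```

```text
t: 6.3
eef_pos: [0.4742, 0.1579, 0.1749]
tool_rot: [0.0, 0.579, 0.815, 0.0]
wrist_force: [-0.4, 0.5, 0.5]
opening: 0.161
grasp_force: 30.3
pose [0.4742 0.1579 0.1749] yang 0.336 turn 0.226 D [ 100.8 -217.9   25.1]
[-29.9, 2.9, -3.1, 0.0282], [-29.8, 3.8, -3.1, 0.0282], [-29.7, 4.6, -3.1, 0.0282], [-29.5, 5.4, -3.1, 0.0282], [-29.3, 6.3, -3.1, 0.0282], [-29.2, 7.1, -3.1, 0.0282], [-28.9, 7.9, -3.1, 0.0282], [-28.7, 8.7, -3.1, 0.0282]
```

```bash
python3 -m handwheel '[[-30,3,-3,0.028],[-30,4,-3,0.028],[-30,5,-3,0.028],[-30,5,-3,0.028],[-29,6,-3,0.028],[-29,7,-3,0.028],[-29,8,-3,0.028],[-29,9,-3,0.028]]'
python3 - <<'E'
from h import *
import pickle
np.set_printoptions(precision=4,suppress=True)
manip.get_obs(); w=snap('wrist'); print(pose()[1]); pickle.dump(w,open('wA.pkl','wb'))
cv2.imwrite('pics/w2.png',w['img'][:,:,::-1])
for t,z in [('kit_tray',0),('battery_well',.005),('seat_housing',.023),('seat_tail',.029),('battery_red',.17)]:
  for d in models.spot_point('wrist',t)[:3]: print(t,round(d['p'],2),np.round(px(d),1),onz(w,*px(d),z))
for d in models.regions_of('wrist','kit_tray')[:2]: print(d['p'],axis(w,d['pixels'],.03))
E
```

```text
t: 7.1
eef_pos: [0.5755, -0.0618, 0.1971]
tool_rot: [-0.001, 0.667, 0.745, -0.001]
wrist_force: [-0.6, -1.0, -0.3]
opening: 0.16
grasp_force: 30.3
[ 0.5778 -0.0656  0.1976]
kit_tray 0.9 [290.9 203.2] [ 0.5881 -0.0833  0.    ]
seat_tail 0.79 [273.8  91.3] [0.5603 0.0206 0.029 ]
battery_red 0.65 [281.7 282.4] [ 0.5779 -0.0772  0.17  ]
0.96 (array([ 0.5821, -0.0401]), np.float64(1.8191144251454274), array([0.0312, 0.056 ]))
```

View pics/w2.png

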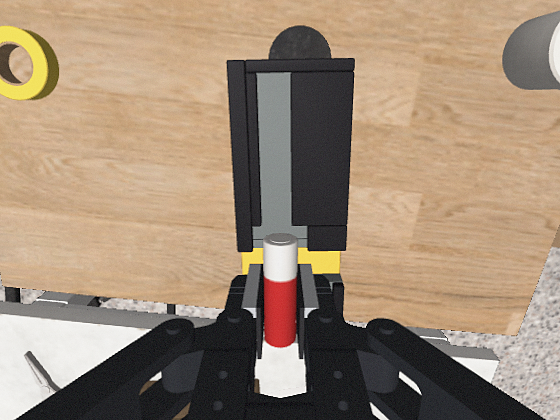

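Wrist view: the battery is held at (281,235–345) with its long axis along the tool x axis, white end protruding towards the tail. The tray's tail end has rim corners at (228,61) and (354,58), and the yellow channel edge is at row ~250. The held battery hides the well, so I'll go further and look again once settled.

```bash
python3 -m handwheel '[[-27,0,0,0],[-27,0,0,0],[-27,0,0,0],[-27,0,0,0],[-22,0,0,0],[0,0,0,0],[0,0,0,0],[0,0,0,0]]'
python3 - <<'E'
from h import *
import pickle
np.set_printoptions(precision=4,suppress=True)
w=snap('wrist'); print(pose()); pickle.dump(w,open('wB.pkl','wb'))
cv2.imwrite('pics/w3.png',w['img'][:,:,::-1])
for t,z in [('kit_tray',0),('battery_well',.005),('seat_housing',.023),('seat_tail',.029),('battery_red',.17)]:
  for d in models.spot_point('wrist',t)[:3]: print(t,round(d['p'],2),np.round(px(d),1),onz(w,*px(d),z))
E
```

```text
t: 8.25
eef_pos: [0.5901, -0.1887, 0.1982]
tool_rot: [-0.0, 0.666, 0.746, -0.0]
wrist_force: [-0.5, 0.4, 0.2]
opening: 0.161
grasp_force: 30.3
(array([[-0.113 ,  0.9936, -0.0004],
       [ 0.9936,  0.113 ,  0.0003],
       [ 0.0003, -0.0003, -1.    ]]), array([ 0.5902, -0.1887,  0.1982]))
kit_tray 0.88 [290.   66.5] [ 0.5866 -0.0835  0.    ]
battery_well 0.7 [275.6 128.9] [ 0.5799 -0.139   0.005 ]
seat_housing 0.63 [276.9 134.8] [ 0.5817 -0.1423  0.023 ]
battery_red 0.63 [282.1 284.2] [ 0.5931 -0.2058  0.17  ]
```

View pics/w3.png

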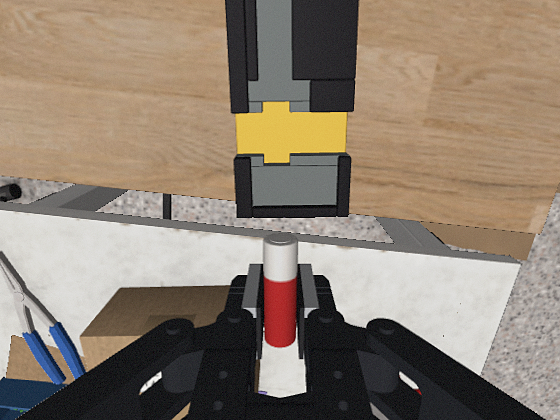

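Wrist view: the channel is yellow at rows 112–155, with the well notches at columns 263–289 and rows 101–163. The rim corners are at (235,215) and (350,216). Now I'll fit the tray pose.

```bash
cat > fit.py <<'E'
from h import *
import pickle
from scipy.optimize import least_squares
A=pickle.load(open('wA.pkl','rb'));B=pickle.load(open('wB.pkl','rb'))
T=np.array
pB=[((53,132),(235,215.5)),((-51,132),(350,216)),((53,38),(232,112)),((-51,38),(354,110.5)),((53,76),(236,157)),((-51,76),(350,154))]
pA=[((53,-132),(228,61)),((-51,-132),(354,58)),((53,38),(239,251)),((-51,38),(346,250))]
def W(q,p,z): c,s=np.cos(q[2]),np.sin(q[2]); x,y=T(p)/1000; return [q[0]+c*x-s*y,q[1]+s*x+c*y,z]
def f(q):
    r=[proj(B,W(q,p,q[3]))-u for p,u in pB]
    o=T([q[4],q[5],0]); r+=[proj(A,T(W(q,p,q[3]))-o)-u for p,u in pA]
    return T(r).ravel()
s=least_squares(f,[.587,-.083,-3.03,.033,0,0],loss='soft_l1'); q=s.x
if __name__=='__main__':
    np.set_printoptions(precision=4,suppress=True)
    print(q,f(q).round(1)); np.save('tray.npy',q)
    w=W(q,(15,57),.005); print('well',w,'proj',proj(B,w),'tail',W(q,(15,-110),.029))
    for u in [(281,236),(281,243),(281,345),(282,284)]: print('batt',pose()[0].T@(onz(B,*u,.2007)-T([.5902,-.1887,.1982])))
E
python3 fit.py
```

```text
[ 0.5891 -0.0827 -3.0122  0.0276 -0.0006  0.0014] [ 2.7  0.6 -1.2 -1.4  0.   0.2 -0.2 -0.1 -1.6 -0.5  1.7  0.8 -0.6 -0.1
  0.8  0.6 -0.5 -0.   0.3 -0.5]
well [np.float64(0.5815381075280502), np.float64(-0.1411882503167247), 0.005] proj [277.1071 131.4733] tail [np.float64(0.5599922504609194), np.float64(0.02441602512096673), 0.029]
batt [ 0.0237  0.0002 -0.0025]
batt [ 0.0205  0.0002 -0.0025]
batt [-0.0325  0.0004 -0.0025]
batt [ 0.0006  0.0008 -0.0025]
```

```bash
python3 - <<'E'
from fit import *
np.set_printoptions(precision=4,suppress=True)
a=onz(B,276.5,101.5,.014);b=onz(B,276.5,163,.005);print(a,b,(a+b)/2,np.linalg.norm(a-b))
print(onz(B,263,101.5,.02),onz(B,289,101.5,.02))
s=least_squares(lambda p:f([*p[:3],.033,*p[3:]]),[.587,-.083,-3.03,0,0],loss='soft_l1');print(s.x,W(s.x,(15,57),.005))
plan([.581,-.139,.06],.129,n=8)
E
```

```text
[ 0.5781 -0.1145  0.014 ] [ 0.5843 -0.1707  0.005 ] [ 0.5812 -0.1426  0.0095] 0.05724097827502127
[ 0.5665 -0.1157  0.02  ] [ 0.5889 -0.1131  0.02  ]
[ 0.5886 -0.0821 -3.0128 -0.0008  0.0018] [np.float64(0.5810379344900242), np.float64(-0.14054892741494765), 0.005]
pose [ 0.5904 -0.1895  0.1983] yang 0.113 turn -0.016 D [  -9.4   50.5 -138.3]
[6.4, -0.5, 17.3, -0.002], [6.4, -0.4, 17.3, -0.002], [6.4, -0.4, 17.3, -0.002], [6.4, -0.4, 17.3, -0.002], [6.4, -0.4, 17.3, -0.002], [6.4, -0.4, 17.3, -0.002], [6.4, -0.4, 17.3, -0.002], [6.4, -0.4, 17.3, -0.002]
```

```bash
python3 -m handwheel '[[10,-1,10,-0.004],[10,-1,15,-0.004],[10,-1,20,-0.004],[10,0,25,-0.004],[9,0,25,0],[0,0,25,0],[0,0,15,0],[0,0,0,0]]' && python3 -m handwheel '[[0,0,2,0],[0,0,0,0],[0,0,0,0],[0,0,0,0],[0,0,0,0],[0,0,0,0],[0,0,0,0],[0,0,0,0]]'
python3 - <<'E'
from h import *
plan([.581,-.140,.0115],.129,n=8)
E
```

```text
t: 9.35
eef_pos: [0.5798, -0.1404, 0.0609]
tool_rot: [-0.002, 0.66, 0.751, -0.001]
wrist_force: [0.5, 1.2, 0.9]
opening: 0.163
grasp_force: 30.3
t: 10.15
eef_pos: [0.5815, -0.1417, 0.0613]
tool_rot: [0.0, 0.66, 0.751, 0.0]
wrist_force: [-0.5, 0.2, -0.2]
opening: 0.16
grasp_force: 30.3
pose [ 0.5815 -0.1417  0.0613] yang 0.128 turn -0.001 D [ -0.5   1.7 -49.8]
[0.2, -0.0, 6.2, -0.0001], [0.2, -0.0, 6.2, -0.0001], [0.2, -0.0, 6.2, -0.0001], [0.2, -0.0, 6.2, -0.0001], [0.2, -0.0, 6.2, -0.0001], [0.2, -0.0, 6.2, -0.0001], [0.2, -0.0, 6.2, -0.0001], [0.2, -0.0, 6.2, -0.0001]
```

```bash
python3 -m handwheel '[[2,0,5,0],[0,0,10,0],[0,0,10,0],[0,0,8,0],[0,0,7,0],[0,0,6,0],[0,0,3,0],[0,0,0,0]]'
```

```text
t: 10.95
eef_pos: [0.5811, -0.1397, 0.0119]
tool_rot: [-0.0, 0.66, 0.751, -0.0]
wrist_force: [0.4, -0.7, -1.1]
opening: 0.159
grasp_force: 30.2
```

```bash
python3 -m handwheel '[[0,0,0,0],[0,0,0,0],[0,0,0,0],[0,0,0,0],[0,0,0,0],[0,0,-10,0],[0,0,-20,0],[0,0,-30,0]]' 45 && python3 -m handwheel '[[-10,0,-40,0],[-20,0,-40,0],[-20,0,-40,0],[0,0,0,0],[0,0,0,0],[0,0,0,0],[0,0,0,0],[0,0,0,0]]' 70
python3 - <<'E'
from h import *
np.set_printoptions(precision=4,suppress=True)
w=snap('wrist'); print(pose()[1])
for d in models.spot_point('wrist','battery_red')[:3]: print(round(d['p'],2),np.round(px(d),1),onz(w,*px(d),.0125))
for d in models.regions_of('wrist','battery_red')[:2]: print(d['p'],axis(w,d['pixels'],.0125))
cv2.imwrite('pics/w4.png',w['img'][:,:,::-1])
plan([.53,.20,.20],.24,n=16)
E
```

```text
t: 11.75
eef_pos: [0.5805, -0.1394, 0.0725]
tool_rot: [-0.001, 0.66, 0.751, -0.0]
wrist_force: [-0.1, -0.9, 0.5]
opening: 0.529
grasp_force: 0.0
t: 12.55
eef_pos: [0.5872, -0.1886, 0.1914]
tool_rot: [-0.001, 0.66, 0.751, -0.0]
wrist_force: [-0.5, 0.1, 0.4]
opening: 0.818
grasp_force: 0.0
[ 0.5874 -0.1888  0.1915]
0.94 [279.2 129.3] [ 0.5793 -0.1377  0.0125]
0.78 (array([ 0.5804, -0.1387]), np.float64(1.7113420787552422), array([0.0043, 0.0145]))
pose [ 0.5875 -0.189   0.1918] yang 0.128 turn -0.112 D [-57.5 389.    8.2]
[24.6, -0.5, -0.5, -0.007], [24.6, -0.3, -0.5, -0.007], [24.6, -0.1, -0.5, -0.007], [24.6, 0.1, -0.5, -0.007], [24.6, 0.2, -0.5, -0.007], [24.6, 0.4, -0.5, -0.007], [24.6, 0.6, -0.5, -0.007], [24.6, 0.7, -0.5, -0.007]
[24.6, 0.9, -0.5, -0.007], [24.6, 1.1, -0.5, -0.007], [24.5, 1.3, -0.5, -0.007], [24.5, 1.4, -0.5, -0.007], [24.5, 1.6, -0.5, -0.007], [24.5, 1.8, -0.5, -0.007], [24.5, 1.9, -0.5, -0.007], [24.5, 2.1, -0.5, -0.007]
```

View pics/w4.png

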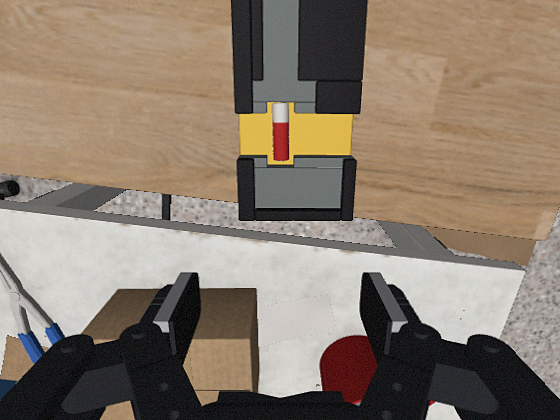

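The battery lies in the well at (281,102–160), along it. Next I'll go over to look at the caliper.

```bash
python3 -m handwheel '[[20,0,-6,0],[35,0,-6,0],[40,0,-6,0],[40,0,-6,0],[40,-1,-6,0],[40,-1,-6,0],[40,-1,-6,0],[40,0,-6,0]]' 65 20 && python3 -m handwheel '[[40,-1,-6,0],[40,-1,-6,0],[35,0,0,0],[25,0,0,0],[8,0,0,0],[0,0,0,0],[0,0,0,0],[0,0,0,0]]'
python3 - <<'E'
from h import *
import pickle
np.set_printoptions(precision=4,suppress=True)
w=snap('wrist'); print(pose()); pickle.dump(w,open('wC.pkl','wb'))
for t,z in [('caliper',0),('caliper_housing',.0),('caliper_tail',.006),('screwdriver',.01)]:
  for d in models.spot_point('wrist',t)[:2]: print(t,round(d['p'],2),np.round(px(d),1),onz(w,*px(d),z))
for d in models.regions_of('wrist','caliper')[:2]: print(d['p'],axis(w,d['pixels'],.01))
cv2.imwrite('pics/w5.png',w['img'][:,:,::-1])
E
```

```text
t: 13.5
eef_pos: [0.5461, 0.1051, 0.2408]
tool_rot: [-0.0, 0.66, 0.751, 0.0]
wrist_force: [0.6, 0.4, -0.5]
opening: 0.765
grasp_force: 0.0
t: 14.3
eef_pos: [0.5263, 0.2485, 0.2523]
tool_rot: [0.0, 0.661, 0.751, -0.0]
wrist_force: [-0.6, 0.1, -0.5]
opening: 0.766
grasp_force: 0.0
(array([[-0.1264,  0.992 , -0.0001],
       [ 0.992 ,  0.1264, -0.0002],
       [-0.0002, -0.0001, -1.    ]]), array([0.5263, 0.2485, 0.2523]))
caliper 0.68 [295.   64.6] [0.5272 0.3599 0.    ]
caliper_housing 0.85 [282.6 122.6] [0.5221 0.3001 0.    ]
screwdriver 0.63 [475.  172.6] [0.7414 0.2751 0.01  ]
0.69 (array([0.524 , 0.3163]), np.float64(1.823925672767657), array([0.0115, 0.0484]))
```

View pics/w5.png

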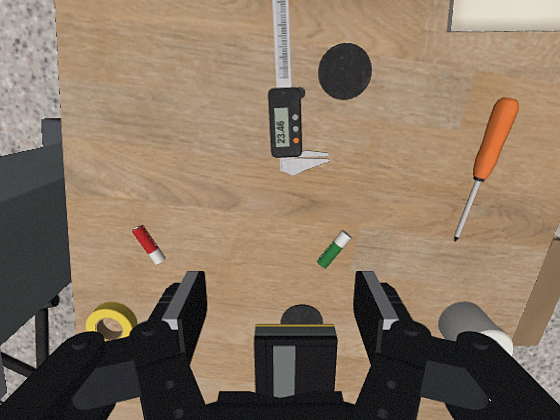

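Wrist view: the caliper housing has corners (270,89), (299,88), (273,156) and (301,156). The beam runs up to (281,0), and the jaws at (285–328,150–175) point right, towards +x.

```bash
python3 - <<'E'
from h import *
import pickle
np.set_printoptions(precision=4,suppress=True)
w=pickle.load(open('wC.pkl','rb'))
P=[onz(w,*u,.014) for u in [(270,89),(299,88),(273,156),(301.5,156)]]
for p in P: print(p)
c=sum(P)/4; print('housing c',c)
a=onz(w,280.5,2,.008); b=onz(w,284,80,.008); d=b-a; print('beam',a,b,np.arctan2(d[1],d[0]))
an=np.arctan2(d[1],d[0])+np.pi/2
t=snap('top')
for d in models.spot_point('top','caliper_housing')[:1]: print('tri',tri([ray(t,*px(d)),ray(w,282.6,122.6)]))
for d in models.spot_point('top','caliper_tail')[:1]: print(onz(t,*px(d),.006))
plan([c[0],c[1],.1],an,n=8)
E
```

```text
[0.5048 0.3326 0.014 ]
[0.534  0.3373 0.014 ]
[0.5162 0.2649 0.014 ]
[0.5467 0.2689 0.014 ]
housing c [0.5254 0.3009 0.014 ]
beam [0.5051 0.4136 0.008 ] [0.5178 0.3432 0.008 ] -1.3916108631955466
pose [0.5262 0.2494 0.2523] yang 0.128 turn -0.051 D [  -0.8   51.5 -152.3]
[6.4, 0.7, 19.0, -0.0064], [6.4, 0.8, 19.0, -0.0064], [6.4, 0.8, 19.0, -0.0064], [6.4, 0.8, 19.0, -0.0064], [6.4, 0.9, 19.0, -0.0064], [6.4, 0.9, 19.0, -0.0064], [6.4, 1.0, 19.0, -0.0064], [6.4, 1.0, 19.0, -0.0064]
```

```bash
python3 -m handwheel '[[10,1,25,-0.01],[10,1,35,-0.01],[10,1,40,-0.01],[10,1,40,-0.012],[11,1,40,0],[0,0,30,0],[0,0,10,0],[0,0,0,0]]' 60 20
python3 - <<'E'
from h import *
np.set_printoptions(precision=4,suppress=True)
o=manip.get_obs();w=snap('wrist'); plan([.5254,.3009,.004],.17,n=8)
cv2.imwrite('pics/w6.png',w['img'][:,:,::-1])
E
```

```text
t: 15.55
eef_pos: [0.523, 0.3003, 0.0315]
tool_rot: [-0.0, 0.645, 0.765, -0.001]
wrist_force: [0.4, 0.6, 0.2]
opening: 0.701
grasp_force: 0.0
pose [0.5239 0.3006 0.0328] yang 0.17 turn -0.0 D [  1.5   0.3 -28.8]
[0.0, 0.2, 3.6, -0.0], [0.0, 0.2, 3.6, -0.0], [0.0, 0.2, 3.6, -0.0], [0.0, 0.2, 3.6, -0.0], [0.0, 0.2, 3.6, -0.0], [0.0, 0.2, 3.6, -0.0], [0.0, 0.2, 3.6, -0.0], [0.0, 0.2, 3.6, -0.0]
```

View pics/w6.png

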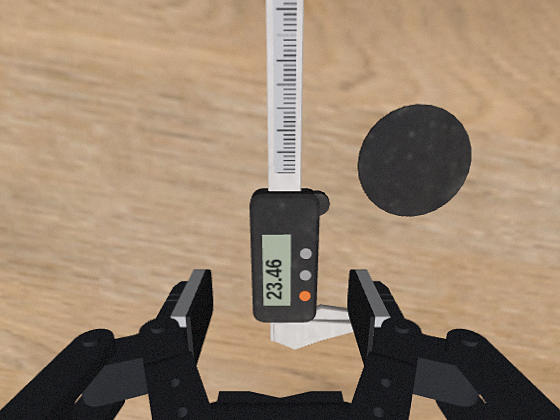

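Wrist close-up: the housing is at columns 250–319 and rows 189–321, centred between the fingers and aligned with the tool.

```bash
python3 - <<'E'
from h import *
np.set_printoptions(precision=4,suppress=True)
w=snap('wrist'); R,p=pose()
for u in [(251,190),(317,190),(254,321),(316,320),(284,5),(284,180)]: print(R.T@(onz(w,*u,.014 if u[1]>185 else .008)-p))
print(p)
E
```

```text
[ 0.0382 -0.0143  0.0196]
[0.0382 0.0167 0.0196]
[-0.0344 -0.0145  0.0196]
[-0.0337  0.0187  0.0196]
[0.1168 0.0008 0.0256]
[0.0416 0.0012 0.0256]
[0.5243 0.3008 0.0336]
```

```bash
python3 -m handwheel '[[2,1,4,0],[0,0,8,0],[0,0,8,0],[0,0,5,0],[0,0,3,0],[0,0,1,0],[0,0,0,0],[0,0,0,0]]' 60 20 && python3 -m handwheel '[[0,0,0,0],[0,0,0,0],[0,0,0,0],[0,0,0,0],[0,0,0,0],[0,0,0,0],[0,0,0,0],[0,0,0,0]]' 20 20
```

```text
t: 16.45
eef_pos: [0.5243, 0.3028, 0.0034]
tool_rot: [0.0, 0.645, 0.765, 0.0]
wrist_force: [0.4, -0.5, 1.3]
opening: 0.701
grasp_force: 0.0
t: 17.25
eef_pos: [0.5243, 0.3029, 0.0036]
tool_rot: [0.0, 0.645, 0.765, 0.0]
wrist_force: [-1.6, 0.3, 6.8]
opening: 0.392
grasp_force: 20.5
```

```bash
python3 -m handwheel '[[0,0,-4,0],[0,0,-8,0],[0,0,-14,0],[0,0,-20,0],[0,0,-22,0],[0,0,-18,0],[0,0,-10,0],[0,0,0,0]]'
python3 - <<'E'
from h import *
print(manip.get_obs()['wrist_force'],manip.get_obs()['opening'])
plan([.581,-.1415,.1],.129,n=24)
E
```

```text
t: 18.05
eef_pos: [0.5249, 0.3032, 0.1011]
tool_rot: [0.001, 0.645, 0.765, 0.001]
wrist_force: [1.3, 0.2, -2.5]
opening: 0.391
grasp_force: 20.3
[ 1.27293453  0.20904659 -2.49684057] 0.39070622167644714
pose [0.5249 0.3032 0.1011] yang 0.17 turn 0.041 D [  56.1 -444.7   -1.1]
[-18.7, -0.8, 0.0, 0.0017], [-18.7, -0.8, 0.0, 0.0017], [-18.7, -0.8, 0.0, 0.0017], [-18.7, -0.7, 0.0, 0.0017], [-18.7, -0.7, 0.0, 0.0017], [-18.7, -0.7, 0.0, 0.0017], [-18.7, -0.6, 0.0, 0.0017], [-18.7, -0.6, 0.0, 0.0017]
[-18.7, -0.6, 0.0, 0.0017], [-18.7, -0.5, 0.0, 0.0017], [-18.7, -0.5, 0.0, 0.0017], [-18.7, -0.5, 0.0, 0.0017], [-18.7, -0.4, 0.0, 0.0017], [-18.7, -0.4, 0.0, 0.0017], [-18.7, -0.4, 0.0, 0.0017], [-18.7, -0.4, 0.0, 0.0017]
[-18.7, -0.3, 0.0, 0.0017], [-18.7, -0.3, 0.0, 0.0017], [-18.7, -0.3, 0.0, 0.0017], [-18.7, -0.2, 0.0, 0.0017], [-18.7, -0.2, 0.0, 0.0017], [-18.7, -0.2, 0.0, 0.0017], [-18.7, -0.1, 0.0, 0.0017], [-18.7, -0.1, 0.0, 0.0017]
```

```bash
python3 -m handwheel '[[-8,-1,0,0],[-18,-1,0,0.005],[-25,-1,0,0.005],[-25,-1,0,0.005],[-25,-1,0,0.005],[-25,-1,0,0.005],[-25,-1,0,0.005],[-25,-1,0,0.005]]' && python3 -m handwheel '[[-25,-1,0,0.005],[-25,-1,0,0.001],[-25,-1,0,0],[-25,0,0,0],[-25,0,0,0],[-25,0,0,0],[-25,0,0,0],[-25,0,0,0]]' && python3 -m handwheel '[[-25,0,0,0],[-20,0,0,0],[-15,0,0,0],[-8,0,0,0],[-4,0,0,0],[-1,0,0,0],[0,0,0,0],[0,0,0,0]]'
python3 - <<'E'
from h import *
import pickle
np.set_printoptions(precision=4,suppress=True)
w=snap('wrist'); plan([.581,-.1415,.05],.129,n=8)
pickle.dump(w,open('wD.pkl','wb'))
cv2.imwrite('pics/w7.png',w['img'][:,:,::-1])
E
```

```text
t: 18.85
eef_pos: [0.5428, 0.1252, 0.0984]
tool_rot: [-0.001, 0.658, 0.753, -0.001]
wrist_force: [0.8, 0.6, -1.0]
opening: 0.397
grasp_force: 20.3
t: 19.65
eef_pos: [0.5652, -0.0732, 0.0984]
tool_rot: [-0.001, 0.66, 0.751, -0.0]
wrist_force: [-0.1, 0.2, -1.4]
opening: 0.388
grasp_force: 20.3
t: 20.45
eef_pos: [0.5757, -0.1427, 0.0993]
tool_rot: [-0.0, 0.66, 0.751, -0.0]
wrist_force: [-0.5, -0.2, -3.2]
opening: 0.392
grasp_force: 20.3
pose [ 0.5757 -0.1428  0.0993] yang 0.13 turn 0.001 D [  5.3   1.3 -49.3]
[0.1, 0.7, 6.2, 0.0001], [0.1, 0.7, 6.2, 0.0001], [0.1, 0.7, 6.2, 0.0001], [0.1, 0.7, 6.2, 0.0001], [0.1, 0.7, 6.2, 0.0001], [0.1, 0.7, 6.2, 0.0001], [0.1, 0.7, 6.2, 0.0001], [0.1, 0.7, 6.2, 0.0001]
```

View pics/w7.png

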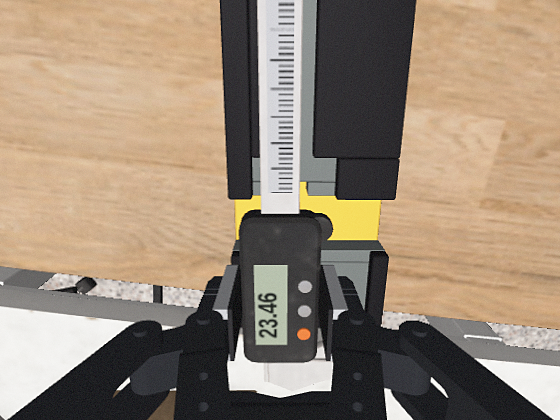

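Wrist view: the caliper is held level, its beam at column 280 along the slot (252–316) and the housing at (282,290). It needs about 5 mm to the right before I lower it.

```bash
python3 -m handwheel '[[0,2,5,0],[0,2,9,0],[0,1,12,0],[0,0,10,0],[0,0,8,0],[0,0,4,0],[0,0,0,0],[0,0,0,0]]'
python3 - <<'E'
from h import *
from fit import W
np.set_printoptions(precision=4,suppress=True)
q=np.load('tray.npy'); w=snap('wrist'); R,p=pose(); print(p, manip.get_obs()['wrist_force'])
for pt,z in [((29,0),.033),((1,0),.033),((29,-60),.033),((1,-60),.033),((53,0),.033),((-51,0),.033)]: print('slot/rim',proj(w,W(q,pt,z)).round(0))
print('beam y=-60 expected', *[proj(w,p+R@np.array([.117,y,-.0])).round(0) for y in (-.008,.008)])
cv2.imwrite('pics/w8.png',w['img'][:,:,::-1])
E
```

```text
t: 21.3
eef_pos: [0.5808, -0.1429, 0.0514]
tool_rot: [0.0, 0.66, 0.751, 0.0]
wrist_force: [0.3, 0.1, -1.2]
opening: 0.393
grasp_force: 20.3
[ 0.581  -0.1429  0.0516] [-0.1256  0.0446 -0.6604]
slot/rim [251. 147.]
slot/rim [313. 147.]
slot/rim [248.  -3.]
slot/rim [318.  -3.]
slot/rim [198. 147.]
slot/rim [428. 147.]
beam y=-60 expected [258. -12.] [304. -12.]
```

View pics/w8.png

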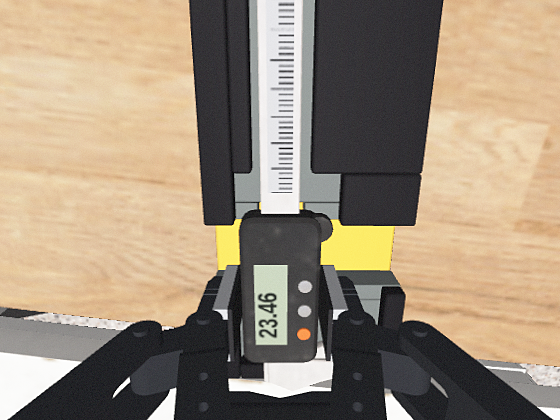

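The beam (258–303) is centred in the slot (248–315), so I'll lower it gently.

```bash
python3 -m handwheel '[[1,0,3,0],[0,0,4,0],[0,0,4,0],[0,0,4,0],[0,0,3,0],[0,0,2,0],[0,0,1,0],[0,0,0,0]]'; python3 -m handwheel '[[0,0,0.5,0],[0,0,0.5,0],[0,0,0.5,0],[0,0,0.5,0],[0,0,0.5,0],[0,0,0,0],[0,0,0,0],[0,0,0,0]]'
```

```text
t: 22.15
eef_pos: [0.5806, -0.1418, 0.0302]
tool_rot: [-0.0, 0.66, 0.751, -0.0]
wrist_force: [1.2, 0.6, -1.4]
opening: 0.395
grasp_force: 20.3
t: 22.95
eef_pos: [0.5806, -0.1418, 0.0278]
tool_rot: [0.0, 0.66, 0.751, 0.0]
wrist_force: [0.3, -0.1, -1.7]
opening: 0.389
grasp_force: 20.3
```

```bash
python3 -m handwheel '[[0,0,0.3,0],[0,0,0.3,0],[0,0,0.3,0],[0,0,0,0],[0,0,0,0],[0,0,0,0],[0,0,0,0],[0,0,0,0]]'
```

```text
t: 23.75
eef_pos: [0.5806, -0.1418, 0.0269]
tool_rot: [0.0, 0.66, 0.751, 0.0]
wrist_force: [0.6, -0.0, -1.4]
opening: 0.39
grasp_force: 20.3
```

```bash
python3 -m handwheel '[[0,0,0.3,0],[0,0,0.3,0],[0,0,0,0],[0,0,0,0],[0,0,0,0],[0,0,0,0],[0,0,0,0],[0,0,0,0]]' && python3 -m handwheel '[[0,0,0,0],[0,0,0,0],[0,0,0,0],[0,0,0,0],[0,0,0,0],[0,0,0,0],[0,0,0,0],[0,0,0,0]]' 60
```

```text
t: 24.55
eef_pos: [0.5806, -0.1418, 0.0266]
tool_rot: [0.0, 0.66, 0.751, 0.0]
wrist_force: [-1.5, 1.5, 5.5]
opening: 0.393
grasp_force: 21.0
t: 25.35
eef_pos: [0.5806, -0.1418, 0.0263]
tool_rot: [0.0, 0.66, 0.751, -0.0]
wrist_force: [-0.6, 0.1, -0.2]
opening: 0.707
grasp_force: 0.0
```

```bash
python3 -m handwheel '[[0,0,-5,0],[0,0,-10,0],[0,0,-20,0],[0,0,-30,0],[0,0,-35,0],[0,0,-35,0],[0,0,-20,0],[0,0,0,0]]' && python3 -m handwheel '[[-20,0,0,0],[-20,0,0,0],[-10,0,0,0],[0,0,0,0],[0,0,0,0],[0,0,0,0],[0,0,0,0],[0,0,0,0]]'
python3 - <<'E'
from h import *
np.set_printoptions(precision=4,suppress=True)
w=snap('wrist'); t=snap('top')
for n,s in (('wrist',w),('top',t)):
  for k,z in [('seat_housing',.023),('caliper_housing',.023),('caliper_tail',.029)]:
    for d in models.spot_point(n,k)[:1]: print(n,k,round(d['p'],2),np.round(px(d),1),onz(s,*px(d),z))
cv2.imwrite('pics/w9.png',w['img'][:,:,::-1])
E
```

```text
t: 26.15
eef_pos: [0.5821, -0.1423, 0.1853]
tool_rot: [0.003, 0.66, 0.751, 0.001]
wrist_force: [-0.0, -0.2, 0.9]
opening: 0.7
grasp_force: 0.0
t: 26.95
eef_pos: [0.5871, -0.1909, 0.1813]
tool_rot: [-0.0, 0.66, 0.751, 0.0]
wrist_force: [-0.7, 0.7, 0.1]
opening: 0.701
grasp_force: 0.0
wrist caliper_housing 0.58 [280.3 136.9] [ 0.5809 -0.1443  0.023 ]
top seat_housing 0.76 [412.3 214.3] [ 0.5817 -0.1386  0.023 ]
top caliper_housing 0.92 [415.1 214.4] [ 0.5814 -0.145   0.023 ]
top caliper_tail 0.91 [344.3 217.1] [0.5739 0.0181 0.029 ]
```

View pics/w9.png

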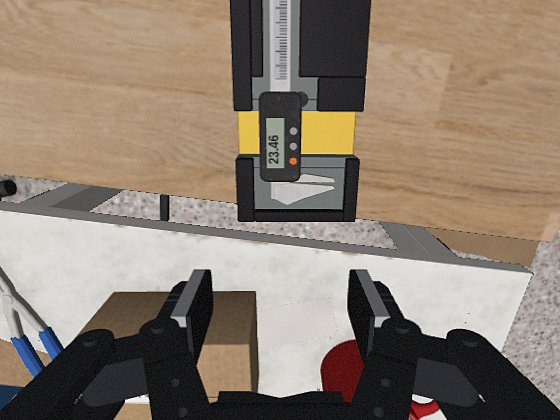

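The caliper lies flat inside its outline: housing at (281,136), jaws in the wide end, beam inside the slot, and the gripper is clear. I'm handing in.

```bash
python3 -c "
from workcell import ticket
print(ticket.sign_off())"
```

```text
the job is handed in; nothing more can be done
None
```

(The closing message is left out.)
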